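# Seat a keyed tube adapter in its centrifuge bucket

### The job

Pick up the blue grooved tube adapter by its handle and lower it into the round metal bucket in the loading stand; feel for the turn at which its groove takes the rib inside the bucket, using light pressure and never forcing it, and let it go seated fully home on the bucket's floor. Leave the tube rack, the tube shield and the bottle where they are.

Things in the scene. Friction and masses are not known exactly. Their poses are not given: they have to be found in the camera images.
- adapter_mid (a point): Centre, half-way up, of the loose blue plastic tube adapter (0.2-0.35 kg): an upright drum 66.5 mm wide, 55 mm tall, with a flat handle on the middle of its top, 40 mm long x 14 thick x 32 high; 87 mm tall overall, this point 43.5 mm above its underside. z is up; x runs along the handle towards the adapter's only groove.
- groove (a point): Foot of the adapter's groove, at the drum's outer edge at its underside, 33 mm along the adapter's x from its axis. The groove is 12 mm wide and 8 mm deep, cut straight down the whole side of the drum, open above, below and outwards; same axes as the adapter. The drum's underside steps up by 2.5 mm outside a central foot 49 mm wide.
- adapter: The tube adapter as a whole, origin at the centre of its underside.
- bucket_floor (a point): Centre of the inner floor of the round aluminium bucket, 20 mm above the bench; axes of the fixed stand, z up. A rib inside the bucket, standing from this floor on the bore's wall, is 10 mm wide, 8 mm deep, 22 mm high. The bucket is clamped at an unknown turn: seen from above, the rib lies anywhere from 6 to 86 degrees anticlockwise of the +x axis, and no reading tells where.
- bucket_mouth (a point): Centre of the bucket's mouth, 50 mm above its floor. Bore 69 mm wide, flared by about 3 mm over the top 10 mm; outside 86 mm. An adapter lowered in stops on the rib, its foot 19.5 mm above the floor, unless its groove is over the rib to about 4 degrees; then it goes freely to the floor. The bucket does not turn under the hand.
- stand: The fixed dark steel stand with the bucket as part of it: plate 130 x 130 x 12 mm, origin at the centre of its underside on the bench, a 50 mm wide block near its +x edge, 28 mm high. While the adapter is not home, the rib and bucket bear at most 60 N from it; a light press of about 5 N is enough.
- rack: Bystander: white tube rack with orange-capped tubes, 70 x 200 mm, 94 mm high, loose on the bench, origin under its centre.
- shield: Bystander: blue tube shield standing upright, 42 mm across the rim, 95 mm tall, loose, origin under its centre.
- bottle: Bystander: white bottle, 64 mm across, 130 mm tall, loose, origin under its centre.
Mind the look-alikes: they are no part of the job. Of the things that look like the stand, the largest one is meant.

How it is judged (in metres and radians):
On the way, in this order (a step that is already met when the one before it is completed fails the run):
1. the adapter is lifted clear of the bench (height (world z) of adapter_mid above 0.09 m), for 0.1 s.
2. the adapter has entered the bucket's mouth upright (horizontal distance between adapter_mid and bucket_floor below 0.006 m and z of adapter_mid in the frame of bucket_floor below 0.0855 m and angle between adapter_mid's own z axis and vertical below 0.2 rad), for 0.1 s.
At the end, for the whole second after the job is handed in: The adapter stands upright (within 0.06 rad) on the bucket's floor: its centre within 5 mm of the bucket's axis and its underside within 3 mm of the floor, at rest and released (horizontal distance between adapter_mid and bucket_floor below 0.005 m and z of adapter_mid in the frame of bucket_floor between 0.0405 and 0.0465 m and angle between adapter_mid's own z axis and vertical below 0.06 rad and linear speed of adapter below 0.02 m/s); the robot touches nothing.
It fails at once if the adapter is forced down on the rib or against the bucket (more than 60 N while its underside is still over 10 mm above the floor) (contact force between adapter and stand above 60 N and z of adapter_mid in the frame of bucket_floor above 0.0535 m).
It fails at once if the rack is shifted by more than 25 mm (distance of rack from where it was at the start of the episode above 0.025 m).
It fails at once if the shield is shifted by more than 25 mm (distance of shield from where it was at the start of the episode above 0.025 m).
It fails at once if the bottle is shifted by more than 25 mm (distance of bottle from where it was at the start of the episode above 0.025 m).
It fails at once if the shield or the bottle is tipped (angle between any of shield, bottle's own z axis and vertical above 0.4 rad).
It also fails if it takes over 72 s, if anything falls off the work surface, if the arm or the gripper's body presses on something with over 40 N, if the wrist force passes 120 N, or if a joint passes its speed limit or range.

### The arm

A 6-joint arm with a two-finger parallel gripper is mounted at the origin on the work surface. World frame = base frame: x ahead of the robot, y to its left, z up, the work surface at z = 0. Lengths are in m, angles in degrees, forces in N, time in s.
With the tool pointing down it reaches from about 0.275 to 0.775 m from the base axis. Payload 14.6 kg.
Tool frame: the origin (TCP) lies at the very end of the fingers, on their centre line; the grasp point (between the pads) lies 19 mm behind it; z points along the fingers, y is the line along which they close (so a half turn about z gives the same grasp; the last joint's range is limited). The gripper opens to 85 mm and grips with 20 to 120 N. Pads are 22 mm wide; open, the fingers measure 114 mm over their backs; the gripper's body (76 mm by 85 mm) begins 54 mm behind the grasp point. The pads swing forward as they close: fully open they stand 13 mm farther back than shut.
Start: joints at [-73.127, 15.075, -2.767, 72.158, 0, 81.102], TCP at [0.228, -0.473, 0.201] pointing down, gripper open.
Joint ranges: [-151.79, 151.79], [-50.71, 97.33], [-67.44, 78.34], [-121.81, 120.89], [-77.56, 73.72], [-180, 180]. Speed limits (degrees/s): [108.29, 108.29, 147.25, 159.86, 180, 180].

### API

Orientations are given as [roll, pitch, yaw] about the fixed x, y, z axes, in that order (R = Rz(yaw) Ry(pitch) Rx(roll)).
In Python, from station import arm, viewer, workorder gives the robot as it stands.
- The arm moves only by the tool jog_arm, never from a script. Its argument "steps" is a list of rows, each an object with "offset": the shift along the tool's x, y, z in mm, a list of three; "roll": the turn about the tool's z in rad; "hand": the closure, from -1 (fully open) to 1 (shut). In form: [{"offset": [tx, ty, tz], "roll": roll, "hand": hand}, ...]. A call has 1 to 12 rows; each row shifts and turns the commanded pose from where the row before left it, along the tool's axes as they then stand; what a row does not reach is not made up. A row lasts 1/12 s, in which the tool goes at most 41.7 mm and 7.16 degrees, less where a joint would pass 70% of its speed; a pose out of reach is approached as far as the arm can. A call with a gripper value outside its range is refused whole. The fingers move at their own pace and stop on an object; the grip force is fixed at half the most. Time passes only in rows, so rows that do not move let the fingers close. It gives the time, the measured TCP pose, the force, the opening and the grip force at its end, in the units of the state.
- arm.state(): the state, without advancing time (a new reading comes with each control period).
- viewer.capture(name): name is "scene" or "top"; returns a dict with "img" (420x560x3 uint8, red, green, blue), "depth" (420x560 float32, m along the optical axis (not along the pixel's ray), 0 where there is no reading), "camera_matrix" (3x3 intrinsics, pixels), "R" (3x3) and "t" (3): a world point X has camera coordinates R X + t. Camera axes: x right, y down, z forward; pixel columns grow to the right and rows downward; lengths in m; the calibration is good to about 2 mm. A picture is of the moment at which its call begins.
- workorder.close_job(): hands the job in; it is judged then, once.
The state is a dict: "t": time; "q": joint angles; "qd": joint speeds; "tau": joint torques, N m; "tcp_pos": TCP position; "tcp_rot": TCP orientation; "wrist_force": force on the tool from outside, world axes, zero at the start; "wrist_torque": the same for the moment, N m; "gripper_width": finger opening in m; "grip_force": force on a finger pad.
Only numpy, scipy, OpenCV 4.12 (cv2) and the standard library are available. Lean on these libraries where they do the work, as an engineer would, in place of code of your own. Each camera call takes 0.05 s, during which the arm holds its last target. There are 200 camera calls.

## Working session

There is one attempt and no reset: what is moved stays moved. The work goes in short steps, Python scripts to look and compute and a tool call to move; the robot and the scene stay as the last step left them, time stands still between calls to the robot, and variables do not carry over. Pictures are saved under pics/ and viewed, at most 10 in all, crops included, and the job is handed in when it is done.

Besides the shell and the picture viewer there is one more tool, called after "Request:" as name(argument=value, ...), one argument or row to a line, values as JSON. jog_arm: Moves the arm, as the interface text tells. Its arguments: {"type":"object","properties":{"steps":{"type":"array"}},"required":["steps"]}

```bash
mkdir -p pics; cat > h.py <<'E'
import numpy as np, cv2
from station import arm, viewer, workorder
def cap(n):
    c=viewer.capture(n); return c
def save(c,f,box=None,s=1):
    im=c["img"][...,::-1]
    if box: im=im[box[1]:box[3],box[0]:box[2]]
    cv2.imwrite("pics/"+f,cv2.resize(im,None,fx=s,fy=s,interpolation=cv2.INTER_CUBIC))
def world(c,u,v,d):
    K=np.array(c["camera_matrix"]);r=np.stack([(u-K[0,2])/K[0,0],(v-K[1,2])/K[1,1],np.ones_like(u,float)],-1)*np.asarray(d)[...,None]
    return (r-np.array(c["t"]))@np.array(c["R"])
def cloud(c):
    v,u=np.mgrid[:420,:560]; return world(c,u.astype(float),v.astype(float),c["depth"])
def plane(c,u,v,z):
    R=np.array(c["R"]);C=-R.T@np.array(c["t"]);d=world(c,np.array(float(u)),np.array(float(v)),np.array(1.0))-C
    return C+d*(z-C[2])/d[2]
E
python3 - <<'E'
from h import *
for n in("top","scene"):
    c=cap(n);save(c,n+"1.png",None,1.4);np.savez("/tmp/"+n,**c)
    print(n,np.round(-np.array(c["R"]).T@c["t"],3),np.round(c["camera_matrix"],1).tolist(),np.round(c["R"],3).tolist())
print(arm.state())
E
```

```text
top [ 0.49  -0.007  1.524] [[512.8, 0.0, 280.3], [0.0, 512.8, 210.6], [0.0, 0.0, 1.0]] [[-0.019, -1.0, -0.012], [-0.998, 0.02, -0.058], [0.058, 0.01, -0.998]]
scene [1.303 0.413 0.676] [[456.1, 0.0, 281.9], [0.0, 456.1, 211.1], [0.0, 0.0, 1.0]] [[-0.51, 0.86, 0.013], [0.516, 0.318, -0.796], [-0.688, -0.399, -0.606]]
{'t': 0.1, 'q': array([-7.31266042e+01,  1.50959003e+01, -2.79878512e+00,  7.21582918e+01,
        2.58119498e-03,  8.11005045e+01]), 'qd': array([ 0.0608096 , -0.11392577,  0.13025589, -0.05807446, -0.01087025,
       -0.03252431]), 'tau': array([ 7.66481335e-04, -6.38581395e+01,  3.85066009e+01,  9.98902658e-03,
       -2.08834845e-04,  1.51336189e-05]), 'tcp_pos': array([ 0.22819212, -0.47252413,  0.20018354]), 'tcp_rot': array([-1.79948060e+02, -1.07457799e-02,  2.57728852e+01]), 'wrist_force': array([ 0.2145014 ,  0.08409811, -0.89566955]), 'wrist_torque': array([0.02560334, 0.00015704, 0.02602163]), 'grip_force': 0.0, 'gripper_width': 0.0854029193368824}
```

View pics/top1.png

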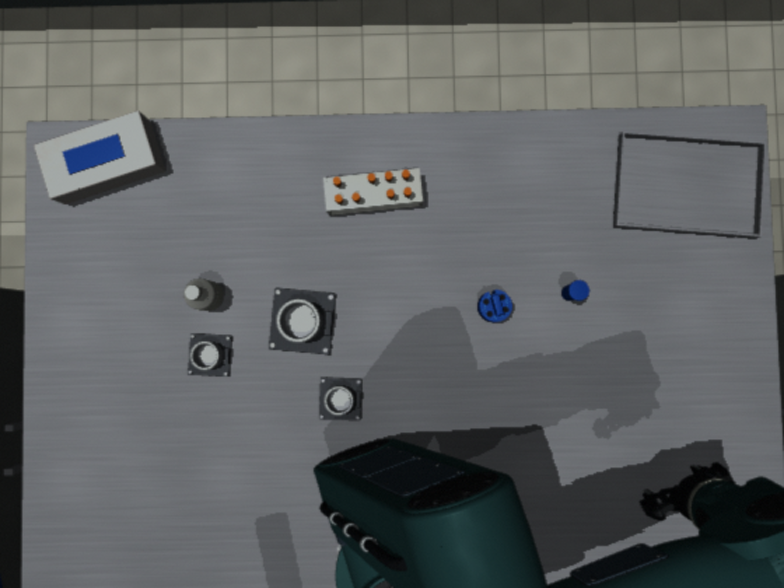

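View pics/scene1.png

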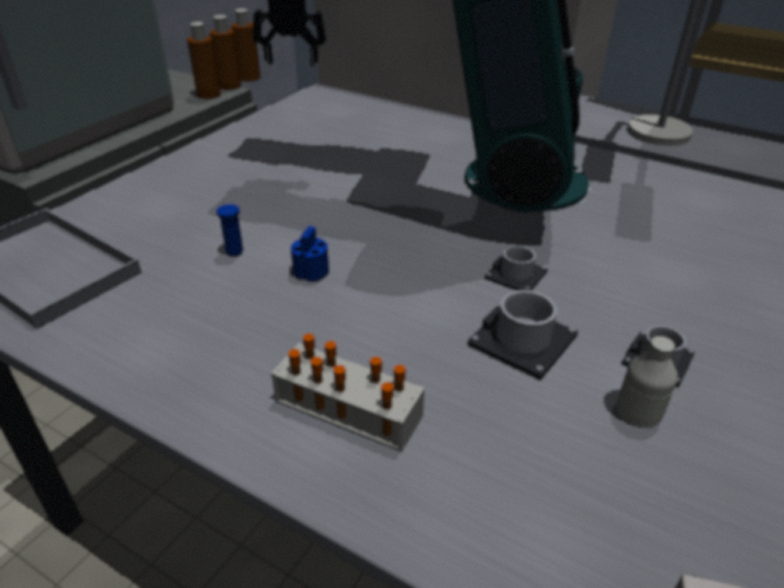

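In the top view (784 px wide), the adapter is the blue drum at (495,306) and the blue shield is at (575,292). There are three stands, at (302,320), (207,355) and (340,399). The one at (302,320) is clearly the largest, so it is the one meant. I'll measure both and confirm with a crop.

```bash
cat > m.py <<'E'
from h import *
top=dict(np.load("/tmp/top.npz"))
sc=dict(np.load("/tmp/scene.npz"))
P=cloud(top); im=top["img"]; hsv=cv2.cvtColor(im,cv2.COLOR_RGB2HSV)
blue=(hsv[...,0]>105)&(hsv[...,0]<130)&(hsv[...,1]>120)
def box(x0,y0,x1,y1):
    m=np.zeros((420,560),bool);m[y0:y1,x0:x1]=1;return m
A=box(335,200,372,236)
a=A&(P[...,2]>0.03)
Z=P[...,2]
print("adapter z pct",np.percentile(Z[a],[5,50,95]).round(4))
d=a&(Z<0.068)&(Z>.045); h=a&(Z>0.075)
for n,m in(("drum",a&(Z>.045)),("handle",h)):
    v,u=np.nonzero(m);(c,r)=cv2.minEnclosingCircle(np.stack([u,v],-1).astype(np.float32))
    z=.055 if n=="drum" else .087
    rr=cv2.minAreaRect(np.stack([u,v],-1).astype(np.float32))
    print(n,m.sum(),c,r,plane(top,*c,z).round(4),"mean",P[m].mean(0).round(4),rr)
q=P[h][:,:2];w,V=np.linalg.eigh(np.cov(q.T));print("handle sd",np.sqrt(w),"ang",np.degrees(np.arctan2(V[1,1],V[0,1])))
# stand
S=box(185,200,245,258)
st=S&(Z>.006)
v,u=np.nonzero(S&(Z>.005)&(Z<.035)); rr=cv2.minAreaRect(np.stack([u,v],-1).astype(np.float32));print("plate rect",rr)
bp=cv2.boxPoints(rr);print("corners",[plane(top,*p,.012)[:2].round(4).tolist() for p in bp])
m=S&(Z>.06);v,u=np.nonzero(m);c,r=cv2.minEnclosingCircle(np.stack([u,v],-1).astype(np.float32))
e=cv2.fitEllipse(cv2.findContours(m.astype(np.uint8),0,1)[0][0])
print("mouth",c,r,plane(top,*c,.07).round(4),e,plane(top,*e[0],.07).round(4),Z[m].mean())
m=S&(Z>.023)&(Z<.033);print("block",m.sum(),P[m].mean(0).round(4) if m.any() else 0)
for n,b in(("shield",box(398,195,425,220)),("bottle",box(128,198,165,224)),("rack",box(225,115,308,158))):
    m=b&(Z>.03);print(n,P[m].min(0).round(3),P[m].max(0).round(3))
# scene
Ps=cloud(sc);bs=np.zeros((420,560),bool);bs[160:202,203:240]=1
hm=bs&(Ps[...,2]>.07);print("scene handle",hm.sum(),Ps[hm].mean(0).round(4),Ps[hm].max(0).round(4))
m=np.zeros((420,560),bool);m[200:255,340:405]=1;m&=(Ps[...,2]>.064)
e=cv2.fitEllipse(cv2.findContours(m.astype(np.uint8),0,1)[0][0]);print("scene mouth",e,plane(sc,*e[0],.07).round(4))
a1=cv2.resize(im[190:270,185:260],None,fx=5.2,fy=6,interpolation=2);a1=cv2.resize(im[195:265,185:255],(390,390),interpolation=2);a2=cv2.resize(im[195:243,330:378],(390,390),interpolation=2)
b1=cv2.resize(sc["img"][195:265,330:415],(390,200*0+200),interpolation=2);b2=cv2.resize(sc["img"][155:205,195:245],(390,200),interpolation=2)
cv2.imwrite("pics/crop1.png",np.vstack([np.hstack([a1,a2]),np.hstack([b1,b2])])[...,::-1])
E
python3 m.py
```

```text
adapter z pct [0.0484 0.0567 0.0892]
drum 419 (353.5, 215.10714721679688) 14.116096496582031 [ 0.5592 -0.2015  0.055 ] mean [ 0.5494 -0.1984  0.0827] ((354.8999938964844, 215.70001220703125), (22.807889938354492, 27.280029296875), 26.56505012512207)
handle 84 (356.4836730957031, 212.67959594726562) 12.188158988952637 [ 0.5644 -0.2058  0.087 ] mean [ 0.5468 -0.1877  0.1889] ((356.4754333496094, 212.7705078125), (11.04535961151123, 22.815006256103516), 5.19442892074585)
handle sd [0.01093323 0.05289765] ang 107.59149953287633
plate rect ((214.5, 228.5), (56.99999237060547, 58.99999237060547), 90.0)
corners [[0.6158, 0.2901], [0.6123, 0.1152], [0.4443, 0.1177], [0.4475, 0.2915]]Traceback (most recent call last):
  File "m.py", line 25, in <module>
    e=cv2.fitEllipse(cv2.findContours(m.astype(np.uint8),0,1)[0][0])
cv2.error: OpenCV(4.12.0) /io/opencv/modules/imgproc/src/shapedescr.cpp:361: error: (-201:Incorrect size of input array) There should be at least 5 points to fit the ellipse in function 'fitEllipseNoDirect'
```

Some depth readings are wild, so I'll bound z and keep only the largest blobs.

```bash
cat > m.py <<'E'
from h import *
def big(m):
    m=cv2.morphologyEx(m.astype(np.uint8),cv2.MORPH_CLOSE,np.ones((3,3)))
    n,l,s,_=cv2.connectedComponentsWithStats(m);return l==1+s[1:,4].argmax()
def pts(m): v,u=np.nonzero(m);return np.stack([u,v],-1).astype(np.float32)
def box(x0,y0,x1,y1):
    m=np.zeros((420,560),bool);m[y0:y1,x0:x1]=1;return m
def ell(m):
    cs=cv2.findContours(m.astype(np.uint8),0,1)[0];return cv2.fitEllipse(max(cs,key=len))
if __name__=="__main__":
    for n,A,S in(("top",box(335,200,372,236),box(188,200,245,258)),("scene",box(203,160,240,202),box(335,195,415,268))):
        c=dict(np.load("/tmp/%s.npz"%n));P=cloud(c);Z=P[...,2];hsv=cv2.cvtColor(c["img"],cv2.COLOR_RGB2HSV)
        blue=big(A&(hsv[...,0]>105)&(hsv[...,0]<130)&(hsv[...,1]>120))
        e=ell(blue);print(n,"blue",blue.sum(),e)
        print(" as drum top",plane(c,*e[0],.055).round(4),"at .045",plane(c,*e[0],.045).round(4))
        h=big(blue&(Z>.072)&(Z<.1));q=P[h];r=cv2.minAreaRect((q[:,:2]*1000).astype(np.float32))
        w,V=np.linalg.eigh(np.cov(q[:,:2].T));print(" handle",h.sum(),q.mean(0).round(4),"rect",np.round(r[0],1),np.round(r[1],1),r[2],"pca",np.degrees(np.arctan2(V[1,1],V[0,1])).round(1),np.sqrt(12*w).round(4))
        d=blue&(Z>.045)&(Z<.063);print(" drum top pts",P[d].mean(0).round(4),cv2.minEnclosingCircle((P[d][:,:2]*1000).astype(np.float32)))
        m=big(S&(Z>.058)&(Z<.08));e=ell(m);print(" mouth",m.sum(),e,plane(c,*e[0],.07).round(4),"rimz",np.median(Z[m]).round(4),cv2.minEnclosingCircle((P[m][:,:2]*1000).astype(np.float32)))
        p=big(S&(hsv[...,2]<75)&(Z<.035));r=cv2.minAreaRect(pts(p));print(" plate",r)
        print("  corners",[plane(c,*x,.012)[:2].round(4).tolist() for x in cv2.boxPoints(r)])
        b=S&(Z>.021)&(Z<.034);print(" block",b.sum(),np.median(P[b],0).round(4))
        if n=="top":
            for k,bb in(("shield",box(398,195,425,220)),("bottle",box(128,198,165,224)),("rack",box(225,115,308,158))):
                m=big(bb&(Z>.03)&(Z<.15));print(k,P[m].min(0).round(3),P[m].max(0).round(3))
    t=dict(np.load("/tmp/top.npz"))["img"];s=dict(np.load("/tmp/scene.npz"))["img"]
    R=lambda i,x0,y0,x1,y1,w,hh:cv2.resize(i[y0:y1,x0:x1],(w,hh),interpolation=2)
    cv2.imwrite("pics/crop1.png",np.vstack([np.hstack([R(t,185,195,249,243,400,300),R(t,322,194,386,242,400,300)]),np.hstack([R(s,332,200,412,260,400,300),R(s,194,157,250,199,400,300)])])[...,::-1])
E
python3 m.py
```

```text
top blue 444 ((353.2539367675781, 218.30242919921875), (22.040555953979492, 23.885740280151367), 85.01422119140625)
 as drum top [ 0.5501 -0.2005  0.055 ] at .045 [ 0.5505 -0.2018  0.045 ]
 handle 82 [ 0.5514 -0.2012  0.0856] rect [ 551.6 -202.2] [38.8 14.7] 14.644035339355469 pca -166.4 [0.0155 0.0393]
 drum top pts [ 0.5493 -0.2011  0.0558] ((551.2695922851562, -202.0972137451172), 33.040199279785156)
 mouth 272 ((212.80072021484375, 228.4740447998047), (29.300308227539062, 30.011560440063477), 86.4409408569336) [0.5284 0.2003 0.07  ] rimz 0.0692 ((511.8817443847656, 117.833251953125), 127.06431579589844)
 plate ((216.53465270996094, 229.15347290039062), (46.070220947265625, 44.378658294677734), 5.710593223571777)
  corners [[0.4708, 0.2724], [0.601, 0.2581], [0.5847, 0.1225], [0.4548, 0.1374]]
 block 311 [0.5266 0.1918 0.0241]
shield [ 0.557 -0.382  0.031] [ 0.596 -0.343  0.104]
bottle [0.554 0.366 0.031] [0.617 0.43  0.136]
rack [ 0.49  -0.056  0.03 ] [0.838 0.147 1.524]
scene blue 751 ((220.97406005859375, 182.5938262939453), (25.30112648010254, 37.04227828979492), 177.3446044921875)
 as drum top [ 0.5768 -0.1813  0.055 ] at .045 [ 0.5651 -0.1909  0.045 ]
 handle 97 [ 0.5593 -0.1976  0.082 ] rect [ 554.9 -199.6] [44.7 14.3] 11.654866218566895 pca -170.4 [0.0143 0.0434]
 drum top pts [ 0.5616 -0.1932  0.0534] ((554.4024658203125, -200.5208282470703), 36.111961364746094)
 mouth 536 ((376.59881591796875, 221.6114501953125), (27.641935348510742, 40.675689697265625), 100.16673278808594) [0.5403 0.205  0.07  ] rimz 0.0664 ((895.977783203125, 302.03460693359375), 421.8723449707031)
 plate ((372.70001220703125, 241.60003662109375), (67.08203887939453, 43.37971878051758), 26.56505012512207)
  corners [[0.5985, 0.135], [0.445, 0.1138], [0.4781, 0.2746], [0.6176, 0.279]]
 block 397 [0.5432 0.1909 0.027 ]
```

View pics/crop1.png

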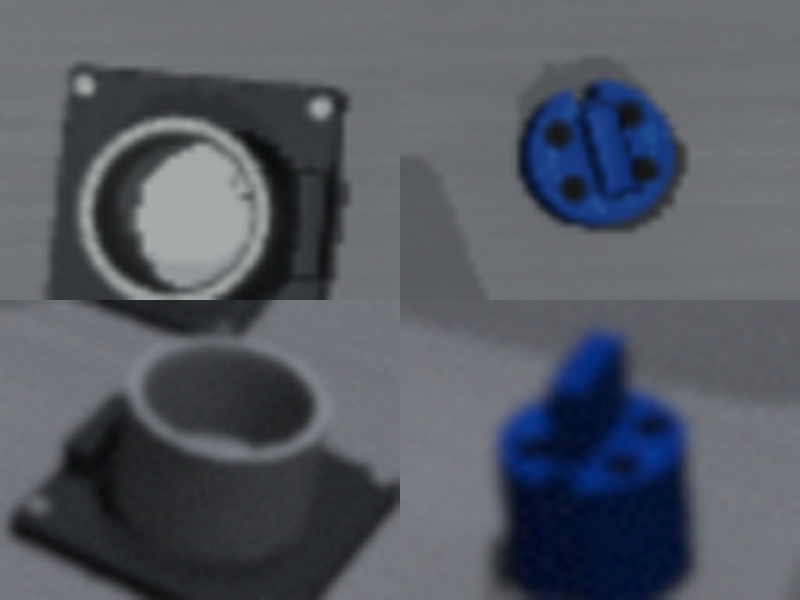

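The crop confirms it. The big stand's bucket is at left, with its block towards world −y, so stand +x ≈ −96.5° and the rib lies between about −90° and −10° in world yaw. The adapter's groove notch is at crop (590,88), on the +x end of the handle, giving a yaw of about 13.6°. Adapter is at (0.551,−0.202) and the mouth at (0.528,0.200). I'll grasp with tool yaw ≈ 193.6° so joint 6 keeps its range for the sweep.

Request:
jog_arm(
  steps=[
    {"offset": [34,-8.6,0],"roll": 0,"hand": -1},
    {"offset": [34,-8.6,0],"roll": 0,"hand": -1},
    {"offset": [34,-8.6,0],"roll": 0,"hand": -1},
    {"offset": [34,-8.6,0],"roll": 0,"hand": -1},
    {"offset": [34,-8.6,0],"roll": 0,"hand": -1},
    {"offset": [34,-8.6,0],"roll": 0,"hand": -1},
    {"offset": [34,-8.6,0],"roll": 0,"hand": -1},
    {"offset": [34,-8.6,0],"roll": 0,"hand": -1},
    {"offset": [34,-8.6,0],"roll": 0,"hand": -1},
    {"offset": [34,-8.6,0],"roll": 0,"hand": -1},
    {"offset": [34,-8.6,0],"roll": 0,"hand": -1},
    {"offset": [34,-8.6,0],"roll": 0,"hand": -1},
  ],
)

```text
t: 1.1
tcp_pos: [0.5518, -0.2009, 0.2004]
tcp_rot: [-180.0, 0.0, 25.8]
wrist_force: [0.5, -1.5, 0.3]
gripper_width: 0.0855
grip_force: 0.0
```

Request:
jog_arm(
  steps=[
    {"offset": [0,0,0],"roll": -0.122,"hand": -1},
    {"offset": [0,0,0],"roll": -0.122,"hand": -1},
    {"offset": [0,0,0],"roll": -0.122,"hand": -1},
    {"offset": [0,0,0],"roll": -0.122,"hand": -1},
    {"offset": [0,0,0],"roll": -0.122,"hand": -1},
    {"offset": [0,0,0],"roll": -0.122,"hand": -1},
    {"offset": [0,0,0],"roll": -0.122,"hand": -1},
    {"offset": [0,0,0],"roll": -0.122,"hand": -1},
    {"offset": [0,0,0],"roll": -0.122,"hand": -1},
    {"offset": [0,0,0],"roll": -0.122,"hand": -1},
    {"offset": [0,0,0],"roll": -0.122,"hand": -1},
    {"offset": [0,0,0],"roll": -0.122,"hand": -1},
  ],
)

```text
t: 2.1
tcp_pos: [0.5507, -0.2024, 0.2002]
tcp_rot: [-180.0, -0.0, 110.0]
wrist_force: [-0.0, 0.1, -0.0]
gripper_width: 0.0853
grip_force: 0.0
```

Request:
jog_arm(
  steps=[
    {"offset": [0,0,0],"roll": -0.122,"hand": -1},
    {"offset": [0,0,0],"roll": -0.122,"hand": -1},
    {"offset": [0,0,0],"roll": -0.122,"hand": -1},
    {"offset": [0,0,0],"roll": -0.122,"hand": -1},
    {"offset": [0,0,0],"roll": -0.122,"hand": -1},
    {"offset": [0,0,0],"roll": -0.122,"hand": -1},
    {"offset": [0,0,0],"roll": -0.122,"hand": -1},
    {"offset": [0,0,0],"roll": -0.122,"hand": -1},
    {"offset": [0,0,0],"roll": -0.122,"hand": -1},
    {"offset": [0,0,0],"roll": -0.122,"hand": -1},
    {"offset": [0,0,0],"roll": -0.122,"hand": -1},
    {"offset": [0,0,0],"roll": -0.122,"hand": -1},
  ],
)

```text
t: 3.1
tcp_pos: [0.5506, -0.2024, 0.2002]
tcp_rot: [180.0, -0.0, -166.1]
wrist_force: [-0.0, 0.2, -0.5]
gripper_width: 0.0858
grip_force: 0.0
```

Request:
jog_arm(
  steps=[
    {"offset": [0,0,20],"roll": 0,"hand": -1},
    {"offset": [0,0,20],"roll": 0,"hand": -1},
    {"offset": [0,0,20],"roll": 0,"hand": -1},
    {"offset": [0,0,20],"roll": 0,"hand": -1},
    {"offset": [0,0,20],"roll": 0,"hand": -1},
    {"offset": [0,0,20],"roll": 0,"hand": -1},
    {"offset": [0,0,10],"roll": 0,"hand": -1},
    {"offset": [0,0,8],"roll": 0,"hand": -1},
    {"offset": [0,0,0],"roll": 0,"hand": -1},
    {"offset": [0,0,0],"roll": 0,"hand": 0},
    {"offset": [0,0,0],"roll": 0,"hand": 0.4},
    {"offset": [0,0,0],"roll": 0,"hand": 0.5},
  ],
)

```text
t: 4.1
tcp_pos: [0.5513, -0.2028, 0.0635]
tcp_rot: [-179.9, 0.1, -166.5]
wrist_force: [0.5, -0.5, 0.2]
gripper_width: 0.0516
grip_force: 0.0
```

Request:
jog_arm(
  steps=[
    {"offset": [0,0,0],"roll": 0,"hand": 0.6},
    {"offset": [0,0,0],"roll": 0,"hand": 0.7},
    {"offset": [0,0,0],"roll": 0,"hand": 0.8},
    {"offset": [0,0,0],"roll": 0,"hand": 1},
    {"offset": [0,0,0],"roll": 0,"hand": 1},
    {"offset": [0,0,0],"roll": 0,"hand": 1},
    {"offset": [0,0,0],"roll": 0,"hand": 1},
    {"offset": [0,0,0],"roll": 0,"hand": 1},
    {"offset": [0,0,0],"roll": 0,"hand": 1},
  ],
)

```text
t: 4.85
tcp_pos: [0.5508, -0.2025, 0.0626]
tcp_rot: [-180.0, -0.0, -166.5]
wrist_force: [0.5, -0.1, 0.3]
gripper_width: -0.0003
grip_force: 0.0
```

The fingers closed on nothing, so I'll look.

```bash
python3 - <<'E'
from h import *
t=cap("top");s=cap("scene");np.savez("/tmp/top2",**t);np.savez("/tmp/scene2",**s)
R=lambda i,x0,y0,x1,y1:cv2.resize(i[y0:y1,x0:x1],(400,400),interpolation=2)
cv2.imwrite("pics/grasp1.png",np.hstack([R(t["img"],325,185,395,255),R(s["img"],190,130,260,200)])[...,::-1])
print(arm.state()["gripper_width"],arm.state()["tcp_pos"])
E
```

```text
-0.00023704149115061856 [ 0.55082337 -0.20247675  0.0625838 ]
```

View pics/grasp1.png

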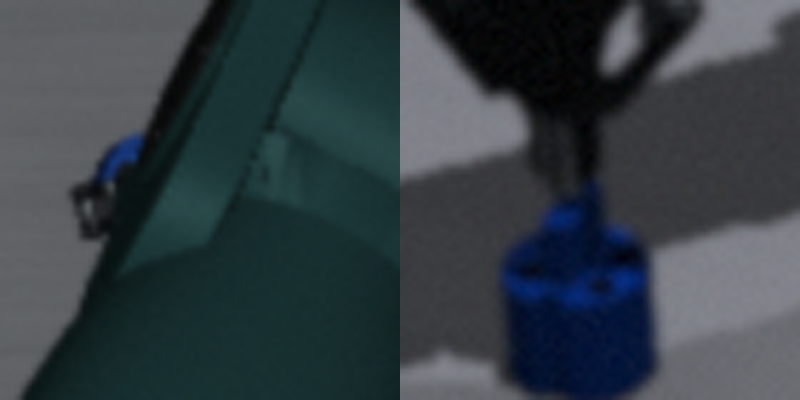

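```bash
python3 - <<'E'
from h import *
for n,x0,y0 in(("scene2",190,130),("top2",325,185)):
    c=dict(np.load("/tmp/%s.npz"%n))
    for k,X in(("handle top",[.551,-.202,.087]),("tip",[.5508,-.2025,.0626]),("+x end top",[.5704,-.1973,.087]),("-x end",[.5316,-.2067,.087]),("grasp pt",[.5508,-.2025,.0816])):
        p=c["camera_matrix"]@(c["R"]@np.array(X)+c["t"]);p=p[:2]/p[2];print(n,k,p.round(1),((p-[x0,y0])*400/70).round())
c=dict(np.load("/tmp/scene2.npz"));P=cloud(c)
a=dict(np.load("/tmp/scene.npz"))
for n,c in(("before",a),("after",c)):
    h=cv2.cvtColor(c["img"],cv2.COLOR_RGB2HSV);m=np.zeros((420,560),bool);m[155:205,200:242]=1;m&=(h[...,0]>105)&(h[...,0]<130)&(h[...,1]>120)
    v,u=np.nonzero(m);print(n,m.sum(),u.min(),u.max(),v.min(),v.max())
for v in range(150,175,3):print(v,[tuple((P[v,u]*1000).round().astype(int).tolist()) for u in range(214,228,2)])
st=arm.state();print(st["gripper_width"],st["grip_force"],st["wrist_torque"])
E
```

```text
scene2 handle top [219.6 164.3] [169. 196.]
scene2 tip [220.2 172.6] [173. 243.]
scene2 +x end top [216.3 168.4] [151. 219.]
scene2 -x end [222.8 160.3] [188. 173.]
scene2 grasp pt [219.7 166.1] [170. 206.]
top2 handle top [355.3 217.5] [173. 186.]
top2 tip [354.3 217.9] [167. 188.]
top2 +x end top [353.4 210.6] [162. 146.]
top2 -x end [357.1 224.4] [184. 225.]
top2 grasp pt [355.2 217.6] [173. 186.]
before 750 208 233 161 199
after 755 207 233 161 200
150 [(565, -204, 133), (557, -205, 129), (564, -193, 136), (561, -189, 136), (555, -188, 133), (545, -190, 128), (558, -174, 139)]
153 [(565, -205, 125), (562, -201, 125), (563, -195, 127), (558, -193, 125), (554, -189, 124), (545, -191, 119), (381, -314, 1)]
156 [(564, -206, 116), (562, -202, 116), (562, -196, 118), (556, -195, 115), (556, -188, 117), (545, -191, 111), (393, -306, -1)]
159 [(566, -206, 108), (563, -202, 108), (564, -195, 111), (559, -193, 109), (557, -189, 109), (546, -191, 103), (405, -297, -2)]
162 [(437, -315, -1), (563, -203, 99), (564, -195, 102), (556, -196, 98), (554, -191, 99), (535, -201, 86), (417, -288, -2)]
165 [(451, -304, 0), (449, -299, 1), (555, -204, 86), (552, -200, 86), (548, -197, 85), (538, -199, 79), (431, -277, -2)]
168 [(466, -293, 2), (568, -200, 86), (565, -196, 86), (564, -191, 87), (551, -195, 78), (540, -198, 72), (446, -266, 0)]
171 [(576, -201, 82), (572, -198, 80), (572, -191, 83), (568, -189, 81), (554, -194, 72), (542, -197, 64), (525, -205, 52)]
174 [(574, -204, 71), (574, -197, 73), (574, -191, 75), (566, -191, 71), (553, -195, 62), (546, -195, 58), (537, -195, 54)]
-0.00023704149115061856 0.0 [-0.03526795 -0.01174839  0.01350677]
```

The fingers' visible tips end at z ≈ 0.09–0.1, just above the handle, although the reported TCP is 0.063. I'll raise the hand and measure where the shut tips really are against the reported TCP.

Request:
jog_arm(
  steps=[
    {"offset": [0,0,-20],"roll": 0,"hand": 1},
    {"offset": [0,0,-20],"roll": 0,"hand": 1},
    {"offset": [0,0,-20],"roll": 0,"hand": 1},
    {"offset": [0,0,-20],"roll": 0,"hand": 1},
    {"offset": [0,0,0],"roll": 0,"hand": 1},
    {"offset": [0,0,0],"roll": 0,"hand": 1},
    {"offset": [0,0,0],"roll": 0,"hand": 1},
  ],
)

```text
t: 5.53
tcp_pos: [0.5506, -0.2024, 0.142]
tcp_rot: [180.0, -0.0, -166.5]
wrist_force: [0.1, -0.3, -0.7]
gripper_width: 0.0002
grip_force: 0.0
```

```bash
python3 - <<'E'
from h import *
s=cap("scene");P=cloud(s);st=arm.state();print(st["tcp_pos"].round(4),st["gripper_width"])
Z=P[...,2];near=(np.hypot(P[...,0]-.551,P[...,1]+.202)<.05)&(Z>.09)&(Z<.3)
for z in np.arange(.095,.25,.008):
    q=P[near&(Z>z)&(Z<=z+.008)]
    if len(q):print(z.round(3),len(q),q.mean(0).round(3),np.ptp(q,axis=0).round(3))
def pr(X):
    p=s["camera_matrix"]@(s["R"]@np.array(X)+s["t"]);return p[:2]/p[2]
p=pr(st["tcp_pos"]);print(p)
im=np.ascontiguousarray(cv2.resize(s["img"][90:210,170:270],(600,720)[:2],interpolation=2)[:600])
im=cv2.resize(s["img"][100:200,170:270],(600,600),interpolation=2);cv2.circle(im,tuple(((p-[170,100])*6).astype(int).tolist()),5,(255,0,0),2)
cv2.imwrite("pics/tip.png",im[...,::-1])
E
```

```text
[ 0.5504 -0.2022  0.1417] 5.032676868360268e-06
0.167 6 [ 0.558 -0.201  0.173] [0.015 0.012 0.003]
0.175 27 [ 0.56  -0.199  0.18 ] [0.023 0.024 0.008]
0.183 41 [ 0.558 -0.198  0.187] [0.021 0.027 0.007]
0.191 45 [ 0.558 -0.197  0.195] [0.024 0.028 0.008]
0.199 43 [ 0.559 -0.199  0.203] [0.023 0.029 0.008]
0.207 34 [ 0.56  -0.198  0.211] [0.015 0.041 0.008]
0.215 84 [ 0.562 -0.202  0.22 ] [0.029 0.067 0.008]
0.223 116 [ 0.56  -0.202  0.227] [0.035 0.077 0.008]
0.231 101 [ 0.56  -0.201  0.235] [0.04  0.086 0.008]
0.239 117 [ 0.563 -0.207  0.243] [0.042 0.093 0.008]
0.247 106 [ 0.564 -0.203  0.251] [0.029 0.093 0.008]
[218.08669393 144.4566705 ]
```

View pics/tip.png

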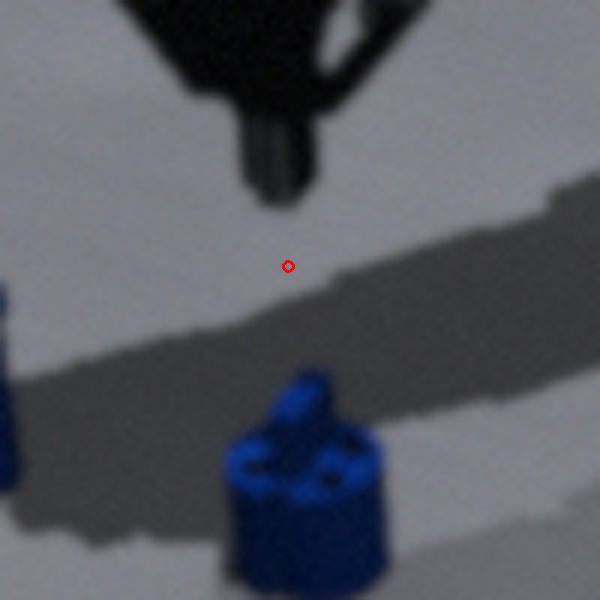

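The real shut tips are at z ≈ 0.171 with the reported TCP at 0.142. The hand's tip therefore sits about 29 mm higher than reported, with no visible error in xy. The adapter is untouched. I'll grasp again with a reported z of about 0.034, which puts the real tips at about 0.063.

Request:
jog_arm(
  steps=[
    {"offset": [0,0,0],"roll": 0,"hand": -1},
    {"offset": [0,0,0],"roll": 0,"hand": -1},
    {"offset": [0,0,0],"roll": 0,"hand": -1},
    {"offset": [0,0,0],"roll": 0,"hand": -1},
    {"offset": [0,0,0],"roll": 0,"hand": -1},
    {"offset": [0,0,0],"roll": 0,"hand": -1},
    {"offset": [0,0,0],"roll": 0,"hand": -1},
    {"offset": [0,0,0],"roll": 0,"hand": -1},
    {"offset": [0,0,20],"roll": 0,"hand": -1},
    {"offset": [0,0,20],"roll": 0,"hand": -1},
    {"offset": [0,0,20],"roll": 0,"hand": -1},
    {"offset": [0,0,10],"roll": 0,"hand": -1},
  ],
)

```text
t: 6.58
tcp_pos: [0.5499, -0.202, 0.0706]
tcp_rot: [179.9, -0.1, -166.5]
wrist_force: [-0.5, -0.7, -0.3]
gripper_width: 0.0855
grip_force: 0.0
```

Request:
jog_arm(
  steps=[
    {"offset": [0,0,10],"roll": 0,"hand": -1},
    {"offset": [0,0,10],"roll": 0,"hand": -1},
    {"offset": [0,0,8],"roll": 0,"hand": -1},
    {"offset": [0,0,5],"roll": 0,"hand": -1},
    {"offset": [0,0,4],"roll": 0,"hand": -1},
    {"offset": [0,0,0],"roll": 0,"hand": -1},
    {"offset": [0,0,0],"roll": 0,"hand": -1},
  ],
)

```text
t: 7.17
tcp_pos: [0.551, -0.2025, 0.0358]
tcp_rot: [-180.0, 0.0, -166.5]
wrist_force: [-0.2, 1.1, 0.9]
gripper_width: 0.0854
grip_force: 0.0
```

No contact. Close.

Request:
jog_arm(
  steps=[
    {"offset": [0,0,0],"roll": 0,"hand": 0},
    {"offset": [0,0,0],"roll": 0,"hand": 0.3},
    {"offset": [0,0,0],"roll": 0,"hand": 0.5},
    {"offset": [0,0,0],"roll": 0,"hand": 0.6},
    {"offset": [0,0,0],"roll": 0,"hand": 0.7},
    {"offset": [0,0,0],"roll": 0,"hand": 0.8},
    {"offset": [0,0,0],"roll": 0,"hand": 1},
    {"offset": [0,0,0],"roll": 0,"hand": 1},
    {"offset": [0,0,0],"roll": 0,"hand": 1},
    {"offset": [0,0,0],"roll": 0,"hand": 1},
    {"offset": [0,0,0],"roll": 0,"hand": 1},
  ],
)

```text
t: 8.08
tcp_pos: [0.5509, -0.2025, 0.0357]
tcp_rot: [-180.0, 0.0, -166.5]
wrist_force: [-0.8, 1.0, 2.6]
gripper_width: 0.0131
grip_force: 60.4
```

Gripped at 13 mm with 60 N. I'll lift, then carry it over the bucket.

Request:
jog_arm(
  steps=[
    {"offset": [0,0,-4],"roll": 0,"hand": 1},
    {"offset": [0,0,-8],"roll": 0,"hand": 1},
    {"offset": [0,0,-12],"roll": 0,"hand": 1},
    {"offset": [0,0,-16],"roll": 0,"hand": 1},
    {"offset": [0,0,-16],"roll": 0,"hand": 1},
    {"offset": [0,0,-16],"roll": 0,"hand": 1},
    {"offset": [0,0,-16],"roll": 0,"hand": 1},
    {"offset": [0,0,-12],"roll": 0,"hand": 1},
    {"offset": [0,0,-8],"roll": 0,"hand": 1},
    {"offset": [0,0,-2],"roll": 0,"hand": 1},
    {"offset": [0,0,0],"roll": 0,"hand": 1},
    {"offset": [0,0,0],"roll": 0,"hand": 1},
  ],
)

```text
t: 9.08
tcp_pos: [0.5506, -0.2024, 0.145]
tcp_rot: [180.0, -0.0, -166.5]
wrist_force: [1.0, -0.0, -2.6]
gripper_width: 0.0126
grip_force: 59.7
```

Request:
jog_arm(
  steps=[
    {"offset": [-4,20,0],"roll": 0.027,"hand": 1},
    {"offset": [-7,36,0],"roll": 0.027,"hand": 1},
    {"offset": [-7,36,0],"roll": 0.027,"hand": 1},
    {"offset": [-7,37,0],"roll": 0.027,"hand": 1},
    {"offset": [-7,37,0],"roll": 0.027,"hand": 1},
    {"offset": [-7,37,0],"roll": 0.027,"hand": 1},
    {"offset": [-7,37,0],"roll": 0.027,"hand": 1},
    {"offset": [-7,37,0],"roll": 0.027,"hand": 1},
    {"offset": [-7,37,0],"roll": 0.027,"hand": 1},
    {"offset": [-7,37,0],"roll": 0.027,"hand": 1},
    {"offset": [-4,25,0],"roll": 0.027,"hand": 1},
    {"offset": [-2,12,0],"roll": 0.027,"hand": 1},
  ],
)

```text
t: 10.08
tcp_pos: [0.5866, 0.1928, 0.1444]
tcp_rot: [180.0, -0.1, 175.0]
wrist_force: [-0.4, -0.6, -4.0]
gripper_width: 0.0129
grip_force: 59.7
```

```bash
python3 -c "
from h import *
s=arm.state();print({k:np.round(s[k],4) for k in s})"
```

```text
{'t': np.float64(10.0833), 'q': array([1.06164e+01, 2.53896e+01, 4.40440e+00, 6.90948e+01, 3.43000e-02,
       1.55789e+01]), 'qd': array([10.3313,  6.5917, 10.9246,  4.7688, -0.7733, 28.9596]), 'tau': array([  0.4563, -82.5335,  38.7611,  -0.1648,   0.1572,  -0.5559]), 'tcp_pos': array([0.5866, 0.1928, 0.1444]), 'tcp_rot': array([ 1.799884e+02, -8.620000e-02,  1.750375e+02]), 'wrist_force': array([-0.4354, -0.5967, -3.9626]), 'wrist_torque': array([ 0.0028,  0.0323, -0.0402]), 'grip_force': np.float64(59.6845), 'gripper_width': np.float64(0.0129)}
```

Request:
jog_arm(
  steps=[
    {"offset": [6,0,0],"roll": 0,"hand": 1},
    {"offset": [10,0.5,0],"roll": 0,"hand": 1},
    {"offset": [12,0.5,0],"roll": 0,"hand": 1},
    {"offset": [12,0.5,0],"roll": 0,"hand": 1},
    {"offset": [10,0.5,0],"roll": 0,"hand": 1},
    {"offset": [6,0.4,0],"roll": 0,"hand": 1},
    {"offset": [2.4,0,0],"roll": 0,"hand": 1},
    {"offset": [0,0,0],"roll": 0,"hand": 1},
    {"offset": [0,0,0],"roll": 0,"hand": 1},
    {"offset": [0,0,0],"roll": 0,"hand": 1},
  ],
)

```text
t: 10.92
tcp_pos: [0.5294, 0.1969, 0.1455]
tcp_rot: [180.0, 0.0, 175.0]
wrist_force: [0.5, -0.2, -4.2]
gripper_width: 0.0125
grip_force: 59.7
```

```bash
python3 - <<'E'
from h import *
st=arm.state();print({k:np.round(st[k],4) for k in("t","tcp_pos","tcp_rot","wrist_force")})
t=cap("top");s=cap("scene");np.savez("/tmp/top3",**t);np.savez("/tmp/scene3",**s)
R=lambda i,x0,y0,x1,y1:cv2.resize(i[y0:y1,x0:x1],(400,500),interpolation=2)
cv2.imwrite("pics/over.png",np.hstack([R(t["img"],175,185,255,285),R(s["img"],335,160,415,260)])[...,::-1])
E
```

```text
{'t': np.float64(10.9167), 'tcp_pos': array([0.5294, 0.1969, 0.1455]), 'tcp_rot': array([1.799987e+02, 1.010000e-02, 1.749581e+02]), 'wrist_force': array([ 0.4908, -0.2409, -4.2479])}
```

View pics/over.png

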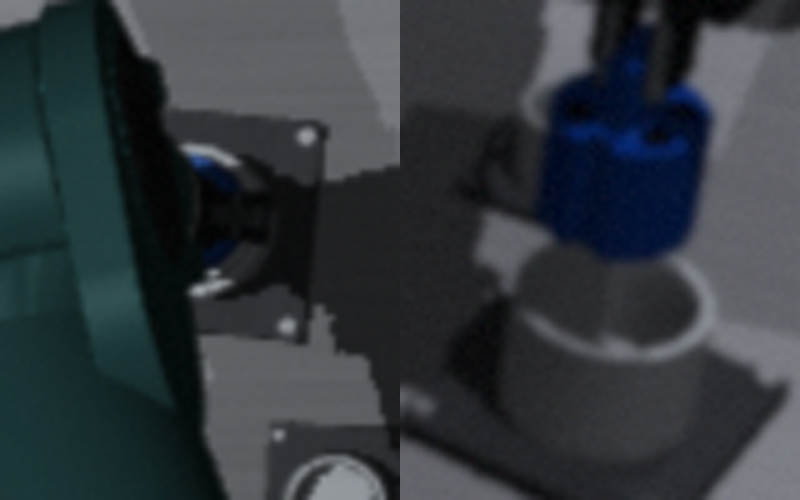

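The scene crop shows the adapter upright in the fingers above the bucket, with its groove towards the camera. The top view is mostly hidden by the arm. I'll measure the rim circle in the first images and the drum's lower edge here, both by ray casting.

```bash
cat > fit.py <<'E'
from m import *
from scipy.optimize import least_squares
def circ(p,r=None):
    f=(lambda x:np.hypot(p[:,0]-x[0],p[:,1]-x[1])-(r or x[2]))
    s=least_squares(f,[*p.mean(0),r or .04],loss="soft_l1",f_scale=.001);return s.x.round(4),np.abs(s.fun).mean().round(4)
def proj(c,uv,z): return np.array([plane(c,u,v,z)[:2] for u,v in uv])
E
python3 - <<'E'
from fit import *
for n,S in(("top",box(190,205,240,256)),("scene",box(350,205,404,258))):
    c=dict(np.load("/tmp/%s.npz"%n));P=cloud(c);Z=P[...,2]
    g=cv2.cvtColor(c["img"],cv2.COLOR_RGB2GRAY)
    ctr=np.array([.528,.200]);rr=np.hypot(P[...,0]-ctr[0],P[...,1]-ctr[1])
    v,u=np.mgrid[:420,:560]
    w=proj(c,np.stack([u[S],v[S]],-1),.07);ro=np.hypot(*(w-ctr).T);gs=g[S].astype(float)
    k=(ro>.033)&(ro<.048);th=np.percentile(gs[k],60)
    m=k&(gs>th);print(n,"rim bright",m.sum(),th,circ(w[m]))
    # angular profile: brightest radius
    a=np.arctan2(*(w-ctr)[:,::-1].T);pts_=[]
    for b in np.arange(-np.pi,np.pi,.2):
        i=k&(np.abs((a-b+np.pi)%(2*np.pi)-np.pi)<.15)
        if i.sum()>2: j=gs[i]-np.percentile(gs[i],30);j=np.clip(j,0,None);pts_.append((w[i]*j[:,None]).sum(0)/j.sum())
    print("  ring",circ(np.array(pts_)),len(pts_))
    for x in ([.528,.2,.07],[.53,.203,.07]):
        pass
c=dict(np.load("/tmp/scene3.npz"));h=cv2.cvtColor(c["img"],cv2.COLOR_RGB2HSV)
m=big(box(355,165,405,215)&(h[...,0]>105)&(h[...,0]<130)&(h[...,1]>110));v,u=np.nonzero(m);print(u.min(),u.max(),v.min(),v.max(),m.sum())
lo=[(x,v[u==x].max()+.5) for x in range(u.min()+2,u.max()-1)]
w=proj(c,lo,.1118);print("drum low",circ(w,.03325),circ(w))
# left/right tangent bearing
rows=range(v.max()-14,v.max()-7);L=np.mean([u[v==y].min() for y in rows])-.5;Rr=np.mean([u[v==y].max() for y in rows])+.5
print("tangents",L,Rr)
C=-c["R"].T@c["t"]
y0=v.max()-10.5
b=[np.arctan2(*(plane(c,x,y0,0.12)-C)[1::-1]) for x in(L,Rr)];bm=np.mean(b);print("bearing",np.degrees(bm),"dist from halfangle",.03325/np.sin(abs(b[0]-b[1])/2))
for k,X in(("tcp",[.5294,.1969]),):
    d=np.array(X)-C[:2];print(k,"lateral off mm (drum - tcp)",1000*np.hypot(*d)*np.sin(bm-np.arctan2(d[1],d[0])))
E
```

```text
top rim bright 188 117.0 (array([0.5285, 0.2023, 0.0398]), np.float64(0.0017))
  ring (array([0.5282, 0.2023, 0.0398]), np.float64(0.0002)) 32
scene rim bright 201 111.0 (array([0.5269, 0.2013, 0.042 ]), np.float64(0.0025))
  ring (array([0.5279, 0.202 , 0.0412]), np.float64(0.0007)) 32
362 396 165 211 1125
drum low (array([0.5285, 0.1969, 0.0332]), np.float64(0.0016)) (array([0.5304, 0.1979, 0.0313]), np.float64(0.0014))
tangents 361.64285714285717 393.64285714285717
bearing -164.32290885139133 dist from halfangle 0.8236081265135526
tcp lateral off mm (drum - tcp) 0.8720312778270501
```

Both views put the mouth at (0.528,0.202), and the drum is centred on the TCP to within 1 mm. I'll centre it and lower to just above the rim.

Request:
jog_arm(
  steps=[
    {"offset": [1.7,5.4,0],"roll": 0,"hand": 1},
    {"offset": [0,0,6],"roll": 0,"hand": 1},
    {"offset": [0,0,9],"roll": 0,"hand": 1},
    {"offset": [0,0,9],"roll": 0,"hand": 1},
    {"offset": [0,0,7],"roll": 0,"hand": 1},
    {"offset": [0,0,4],"roll": 0,"hand": 1},
    {"offset": [0,0,2],"roll": 0,"hand": 1},
    {"offset": [0,0,0],"roll": 0,"hand": 1},
    {"offset": [0,0,0],"roll": 0,"hand": 1},
    {"offset": [0,0,0],"roll": 0,"hand": 1},
  ],
)

```text
t: 11.85
tcp_pos: [0.528, 0.2026, 0.1089]
tcp_rot: [180.0, 0.0, 175.0]
wrist_force: [-0.2, 0.5, -3.5]
gripper_width: 0.0128
grip_force: 59.7
```

Request:
jog_arm(
  steps=[
    {"offset": [0,0,1.5],"roll": 0,"hand": 1},
    {"offset": [0,0,1.5],"roll": 0,"hand": 1},
    {"offset": [0,0,1],"roll": 0,"hand": 1},
    {"offset": [0,0,1],"roll": 0,"hand": 1},
    {"offset": [0,0,1],"roll": 0,"hand": 1},
    {"offset": [0,0,1],"roll": 0,"hand": 1},
    {"offset": [0,0,0],"roll": 0,"hand": 1},
    {"offset": [0,0,0],"roll": 0,"hand": 1},
  ],
)

```text
t: 12.52
tcp_pos: [0.5277, 0.2025, 0.1015]
tcp_rot: [-180.0, -0.0, 175.0]
wrist_force: [-0.5, 0.5, -3.5]
gripper_width: 0.013
grip_force: 59.7
```

Request:
jog_arm(
  steps=[
    {"offset": [0,0,1],"roll": 0,"hand": 1},
    {"offset": [0,0,1],"roll": 0,"hand": 1},
    {"offset": [0,0,1],"roll": 0,"hand": 1},
    {"offset": [0,0,1],"roll": 0,"hand": 1},
    {"offset": [0,0,0],"roll": 0,"hand": 1},
    {"offset": [0,0,0],"roll": 0,"hand": 1},
  ],
)

```text
t: 13.02
tcp_pos: [0.5277, 0.2025, 0.0975]
tcp_rot: [-180.0, -0.0, 175.0]
wrist_force: [-0.1, -0.2, -3.6]
gripper_width: 0.013
grip_force: 59.7
```

Request:
jog_arm(
  steps=[
    {"offset": [0,0,1],"roll": 0,"hand": 1},
    {"offset": [0,0,1],"roll": 0,"hand": 1},
    {"offset": [0,0,1],"roll": 0,"hand": 1},
    {"offset": [0,0,0],"roll": 0,"hand": 1},
    {"offset": [0,0,0],"roll": 0,"hand": 1},
  ],
)

```text
t: 13.43
tcp_pos: [0.5277, 0.2025, 0.0945]
tcp_rot: [-180.0, -0.0, 175.0]
wrist_force: [-0.8, 0.4, -3.3]
gripper_width: 0.0125
grip_force: 59.7
```

Request:
jog_arm(
  steps=[
    {"offset": [0,0,1],"roll": 0,"hand": 1},
    {"offset": [0,0,1],"roll": 0,"hand": 1},
    {"offset": [0,0,1],"roll": 0,"hand": 1},
    {"offset": [0,0,1],"roll": 0,"hand": 1},
    {"offset": [0,0,1],"roll": 0,"hand": 1},
    {"offset": [0,0,1],"roll": 0,"hand": 1},
    {"offset": [0,0,0],"roll": 0,"hand": 1},
    {"offset": [0,0,0],"roll": 0,"hand": 1},
  ],
)

```text
t: 14.1
tcp_pos: [0.5277, 0.2025, 0.0885]
tcp_rot: [-180.0, -0.0, 175.0]
wrist_force: [0.2, 0.2, -3.2]
gripper_width: 0.013
grip_force: 59.7
```

Request:
jog_arm(
  steps=[
    {"offset": [0,0,1],"roll": 0,"hand": 1},
    {"offset": [0,0,1],"roll": 0,"hand": 1},
    {"offset": [0,0,1],"roll": 0,"hand": 1},
    {"offset": [0,0,1],"roll": 0,"hand": 1},
    {"offset": [0,0,1],"roll": 0,"hand": 1},
    {"offset": [0,0,1],"roll": 0,"hand": 1},
    {"offset": [0,0,1],"roll": 0,"hand": 1},
    {"offset": [0,0,1],"roll": 0,"hand": 1},
    {"offset": [0,0,0],"roll": 0,"hand": 1},
    {"offset": [0,0,0],"roll": 0,"hand": 1},
  ],
)

```text
t: 14.93
tcp_pos: [0.5277, 0.2025, 0.0805]
tcp_rot: [-180.0, -0.0, 175.0]
wrist_force: [-0.8, 0.3, -2.5]
gripper_width: 0.0123
grip_force: 59.7
```

Now to feel for the top of the rib (expected at reported z ≈ 0.075), in half-millimetre rows.

Request:
jog_arm(
  steps=[
    {"offset": [0,0,1],"roll": 0,"hand": 1},
    {"offset": [0,0,1],"roll": 0,"hand": 1},
    {"offset": [0,0,1],"roll": 0,"hand": 1},
    {"offset": [0,0,0.5],"roll": 0,"hand": 1},
    {"offset": [0,0,0.5],"roll": 0,"hand": 1},
    {"offset": [0,0,0],"roll": 0,"hand": 1},
  ],
)

```text
t: 15.43
tcp_pos: [0.5277, 0.2026, 0.0765]
tcp_rot: [-180.0, -0.0, 175.0]
wrist_force: [-0.8, -0.8, -3.5]
gripper_width: 0.0126
grip_force: 59.7
```

Request:
jog_arm(
  steps=[
    {"offset": [0,0,0.5],"roll": 0,"hand": 1},
    {"offset": [0,0,0.5],"roll": 0,"hand": 1},
    {"offset": [0,0,0],"roll": 0,"hand": 1},
    {"offset": [0,0,0],"roll": 0,"hand": 1},
  ],
)

```text
t: 15.77
tcp_pos: [0.5277, 0.2025, 0.0756]
tcp_rot: [180.0, -0.0, 175.0]
wrist_force: [0.1, -0.3, -2.4]
gripper_width: 0.0128
grip_force: 59.8
```

Request:
jog_arm(
  steps=[
    {"offset": [0,0,0.5],"roll": 0,"hand": 1},
    {"offset": [0,0,0],"roll": 0,"hand": 1},
    {"offset": [0,0,0],"roll": 0,"hand": 1},
  ],
)

```text
t: 16.02
tcp_pos: [0.5278, 0.2026, 0.0752]
tcp_rot: [180.0, 0.0, 175.0]
wrist_force: [-0.6, 0.6, -1.2]
gripper_width: 0.0125
grip_force: 59.9
```

Request:
jog_arm(
  steps=[
    {"offset": [0,0,0.5],"roll": 0,"hand": 1},
    {"offset": [0,0,0],"roll": 0,"hand": 1},
    {"offset": [0,0,0],"roll": 0,"hand": 1},
  ],
)

```text
t: 16.27
tcp_pos: [0.5279, 0.2027, 0.0751]
tcp_rot: [180.0, 0.0, 175.0]
wrist_force: [-1.8, 2.0, 4.8]
gripper_width: 0.013
grip_force: 60.7
```

Contact at 0.0752, exactly the rib-top height, with a light press of about 8 N. I'll now sweep clockwise in small turns, watching for the force to fall away and z to drop.

Request:
jog_arm(
  steps=[
    {"offset": [0,0,0],"roll": 0.02,"hand": 1},
    {"offset": [0,0,0],"roll": 0.02,"hand": 1},
    {"offset": [0,0,0],"roll": 0.02,"hand": 1},
    {"offset": [0,0,0],"roll": 0.02,"hand": 1},
    {"offset": [0,0,0],"roll": 0,"hand": 1},
  ],
)

```text
t: 16.68
tcp_pos: [0.5284, 0.2028, 0.075]
tcp_rot: [180.0, 0.1, 170.3]
wrist_force: [1.2, 2.4, 5.2]
gripper_width: 0.0126
grip_force: 61.0
```

Request:
jog_arm(
  steps=[
    {"offset": [0,0,0],"roll": 0.02,"hand": 1},
    {"offset": [0,0,0],"roll": 0.02,"hand": 1},
    {"offset": [0,0,0],"roll": 0.02,"hand": 1},
    {"offset": [0,0,0],"roll": 0.02,"hand": 1},
    {"offset": [0,0,0],"roll": 0,"hand": 1},
  ],
)

```text
t: 17.1
tcp_pos: [0.5285, 0.2028, 0.075]
tcp_rot: [180.0, 0.1, 165.7]
wrist_force: [1.0, 1.4, 5.3]
gripper_width: 0.0127
grip_force: 61.0
```

Request:
jog_arm(
  steps=[
    {"offset": [0,0,0],"roll": 0.02,"hand": 1},
    {"offset": [0,0,0],"roll": 0.02,"hand": 1},
    {"offset": [0,0,0],"roll": 0.02,"hand": 1},
    {"offset": [0,0,0],"roll": 0.02,"hand": 1},
    {"offset": [0,0,0],"roll": 0,"hand": 1},
  ],
)

```text
t: 17.52
tcp_pos: [0.5285, 0.2027, 0.075]
tcp_rot: [180.0, 0.1, 161.1]
wrist_force: [1.7, 2.5, 6.3]
gripper_width: 0.0126
grip_force: 61.0
```

Request:
jog_arm(
  steps=[
    {"offset": [0,0,0],"roll": 0.02,"hand": 1},
    {"offset": [0,0,0],"roll": 0.02,"hand": 1},
    {"offset": [0,0,0],"roll": 0.02,"hand": 1},
    {"offset": [0,0,0],"roll": 0.02,"hand": 1},
    {"offset": [0,0,0],"roll": 0,"hand": 1},
  ],
)

```text
t: 17.93
tcp_pos: [0.5285, 0.2026, 0.0749]
tcp_rot: [180.0, 0.1, 156.5]
wrist_force: [2.5, 2.4, 5.8]
gripper_width: 0.013
grip_force: 61.0
```

Request:
jog_arm(
  steps=[
    {"offset": [0,0,0],"roll": 0.02,"hand": 1},
    {"offset": [0,0,0],"roll": 0.02,"hand": 1},
    {"offset": [0,0,0],"roll": 0.02,"hand": 1},
    {"offset": [0,0,0],"roll": 0.02,"hand": 1},
    {"offset": [0,0,0],"roll": 0,"hand": 1},
  ],
)

```text
t: 18.35
tcp_pos: [0.5285, 0.2027, 0.0749]
tcp_rot: [179.9, 0.1, 151.9]
wrist_force: [2.3, 2.3, 5.6]
gripper_width: 0.0128
grip_force: 61.0
```

Request:
jog_arm(
  steps=[
    {"offset": [0,0,0],"roll": 0.02,"hand": 1},
    {"offset": [0,0,0],"roll": 0.02,"hand": 1},
    {"offset": [0,0,0],"roll": 0.02,"hand": 1},
    {"offset": [0,0,0],"roll": 0.02,"hand": 1},
    {"offset": [0,0,0],"roll": 0,"hand": 1},
  ],
)

```text
t: 18.77
tcp_pos: [0.5285, 0.2027, 0.0749]
tcp_rot: [179.9, 0.1, 147.3]
wrist_force: [2.7, 3.0, 5.5]
gripper_width: 0.0126
grip_force: 61.0
```

Request:
jog_arm(
  steps=[
    {"offset": [0,0,0],"roll": 0.02,"hand": 1},
    {"offset": [0,0,0],"roll": 0.02,"hand": 1},
    {"offset": [0,0,0],"roll": 0.02,"hand": 1},
    {"offset": [0,0,0],"roll": 0.02,"hand": 1},
    {"offset": [0,0,0],"roll": 0,"hand": 1},
  ],
)

```text
t: 19.18
tcp_pos: [0.5284, 0.2026, 0.0749]
tcp_rot: [179.9, 0.1, 142.7]
wrist_force: [3.2, 2.6, 5.9]
gripper_width: 0.0128
grip_force: 61.1
```

Request:
jog_arm(
  steps=[
    {"offset": [0,0,0],"roll": 0.02,"hand": 1},
    {"offset": [0,0,0],"roll": 0.02,"hand": 1},
    {"offset": [0,0,0],"roll": 0.02,"hand": 1},
    {"offset": [0,0,0],"roll": 0.02,"hand": 1},
    {"offset": [0,0,0],"roll": 0,"hand": 1},
  ],
)

```text
t: 19.6
tcp_pos: [0.5284, 0.2026, 0.0748]
tcp_rot: [180.0, 0.0, 138.2]
wrist_force: [3.9, 2.1, 4.8]
gripper_width: 0.0127
grip_force: 61.1
```

Request:
jog_arm(
  steps=[
    {"offset": [0,0,0],"roll": 0.02,"hand": 1},
    {"offset": [0,0,0],"roll": 0.02,"hand": 1},
    {"offset": [0,0,0],"roll": 0.02,"hand": 1},
    {"offset": [0,0,0],"roll": 0.02,"hand": 1},
    {"offset": [0,0,0],"roll": 0,"hand": 1},
  ],
)

```text
t: 20.02
tcp_pos: [0.5283, 0.2026, 0.0749]
tcp_rot: [179.9, 0.0, 133.6]
wrist_force: [3.7, 2.4, 4.3]
gripper_width: 0.0125
grip_force: 61.1
```

Request:
jog_arm(
  steps=[
    {"offset": [0,0,0],"roll": 0.02,"hand": 1},
    {"offset": [0,0,0],"roll": 0.02,"hand": 1},
    {"offset": [0,0,0],"roll": 0.02,"hand": 1},
    {"offset": [0,0,0],"roll": 0.02,"hand": 1},
    {"offset": [0,0,0.1],"roll": 0,"hand": 1},
  ],
)

```text
t: 20.43
tcp_pos: [0.5284, 0.2027, 0.0748]
tcp_rot: [179.9, 0.0, 129.0]
wrist_force: [2.3, 2.1, 8.1]
gripper_width: 0.0124
grip_force: 61.4
```

Request:
jog_arm(
  steps=[
    {"offset": [0,0,0],"roll": 0.02,"hand": 1},
    {"offset": [0,0,0],"roll": 0.02,"hand": 1},
    {"offset": [0,0,0],"roll": 0.02,"hand": 1},
    {"offset": [0,0,0],"roll": 0.02,"hand": 1},
    {"offset": [0,0,0],"roll": 0,"hand": 1},
  ],
)

```text
t: 20.85
tcp_pos: [0.5284, 0.2026, 0.0748]
tcp_rot: [179.9, 0.0, 124.4]
wrist_force: [3.5, 2.6, 6.4]
gripper_width: 0.0126
grip_force: 61.2
```

Request:
jog_arm(
  steps=[
    {"offset": [0,0,0],"roll": 0.02,"hand": 1},
    {"offset": [0,0,0],"roll": 0.02,"hand": 1},
    {"offset": [0,0,0],"roll": 0.02,"hand": 1},
    {"offset": [0,0,0],"roll": 0.02,"hand": 1},
    {"offset": [0,0,0],"roll": 0,"hand": 1},
  ],
)

```text
t: 21.27
tcp_pos: [0.5281, 0.2025, 0.0747]
tcp_rot: [180.0, 0.0, 119.9]
wrist_force: [4.7, 1.6, 5.8]
gripper_width: 0.013
grip_force: 61.2
```

Request:
jog_arm(
  steps=[
    {"offset": [0,0,0],"roll": 0.02,"hand": 1},
    {"offset": [0,0,0],"roll": 0.02,"hand": 1},
    {"offset": [0,0,0],"roll": 0.02,"hand": 1},
    {"offset": [0,0,0],"roll": 0.02,"hand": 1},
    {"offset": [0,0,0],"roll": 0,"hand": 1},
  ],
)

```text
t: 21.68
tcp_pos: [0.5269, 0.2024, 0.0738]
tcp_rot: [-179.9, -0.0, 115.3]
wrist_force: [1.8, 0.5, -3.2]
gripper_width: 0.0132
grip_force: 59.9
```

It dropped: force is back to the bare weight, z is 0.0738, and the groove is at about −65°, within the rib's range. Lower gently.

Request:
jog_arm(
  steps=[
    {"offset": [0,0,0.5],"roll": 0,"hand": 1},
    {"offset": [0,0,0.5],"roll": 0,"hand": 1},
    {"offset": [0,0,0.5],"roll": 0,"hand": 1},
    {"offset": [0,0,0],"roll": 0,"hand": 1},
  ],
)

```text
t: 22.02
tcp_pos: [0.5272, 0.2024, 0.0726]
tcp_rot: [-179.9, -0.0, 115.4]
wrist_force: [0.1, -0.5, -2.7]
gripper_width: 0.0126
grip_force: 59.8
```

Request:
jog_arm(
  steps=[
    {"offset": [0,0,0.8],"roll": 0,"hand": 1},
    {"offset": [0,0,0.8],"roll": 0,"hand": 1},
    {"offset": [0,0,0.8],"roll": 0,"hand": 1},
    {"offset": [0,0,0.8],"roll": 0,"hand": 1},
    {"offset": [0,0,0],"roll": 0,"hand": 1},
  ],
)

```text
t: 22.43
tcp_pos: [0.5276, 0.2025, 0.0696]
tcp_rot: [-180.0, -0.0, 115.4]
wrist_force: [0.8, 0.4, -3.4]
gripper_width: 0.0127
grip_force: 59.8
```

Request:
jog_arm(
  steps=[
    {"offset": [0,0,0.8],"roll": 0,"hand": 1},
    {"offset": [0,0,0.8],"roll": 0,"hand": 1},
    {"offset": [0,0,0.8],"roll": 0,"hand": 1},
    {"offset": [0,0,0],"roll": 0,"hand": 1},
  ],
)

```text
t: 22.77
tcp_pos: [0.5277, 0.2025, 0.0672]
tcp_rot: [-180.0, -0.0, 115.4]
wrist_force: [-0.6, 0.5, -2.6]
gripper_width: 0.0129
grip_force: 59.8
```

Free. Home is expected at about 0.0553.

Request:
jog_arm(
  steps=[
    {"offset": [0,0,1],"roll": 0,"hand": 1},
    {"offset": [0,0,1],"roll": 0,"hand": 1},
    {"offset": [0,0,1],"roll": 0,"hand": 1},
    {"offset": [0,0,1],"roll": 0,"hand": 1},
    {"offset": [0,0,0],"roll": 0,"hand": 1},
  ],
)

```text
t: 23.18
tcp_pos: [0.5276, 0.2025, 0.0631]
tcp_rot: [-180.0, -0.0, 115.4]
wrist_force: [-0.5, -0.7, -3.7]
gripper_width: 0.0126
grip_force: 59.8
```

Request:
jog_arm(
  steps=[
    {"offset": [0,0,1],"roll": 0,"hand": 1},
    {"offset": [0,0,1],"roll": 0,"hand": 1},
    {"offset": [0,0,1],"roll": 0,"hand": 1},
    {"offset": [0,0,1],"roll": 0,"hand": 1},
    {"offset": [0,0,1],"roll": 0,"hand": 1},
    {"offset": [0,0,0],"roll": 0,"hand": 1},
  ],
)

```text
t: 23.68
tcp_pos: [0.5276, 0.2025, 0.0582]
tcp_rot: [-180.0, -0.0, 115.4]
wrist_force: [0.1, 0.2, -4.3]
gripper_width: 0.0125
grip_force: 59.8
```

Request:
jog_arm(
  steps=[
    {"offset": [0,0,1],"roll": 0,"hand": 1},
    {"offset": [0,0,1],"roll": 0,"hand": 1},
    {"offset": [0,0,0.5],"roll": 0,"hand": 1},
    {"offset": [0,0,0],"roll": 0,"hand": 1},
  ],
)

```text
t: 24.02
tcp_pos: [0.5277, 0.2025, 0.0558]
tcp_rot: [-180.0, -0.0, 115.4]
wrist_force: [0.0, -0.3, -2.7]
gripper_width: 0.0131
grip_force: 59.8
```

Request:
jog_arm(
  steps=[
    {"offset": [0,0,0.4],"roll": 0,"hand": 1},
    {"offset": [0,0,0.4],"roll": 0,"hand": 1},
    {"offset": [0,0,0],"roll": 0,"hand": 1},
    {"offset": [0,0,0],"roll": 0,"hand": 1},
  ],
)

```text
t: 24.35
tcp_pos: [0.528, 0.2026, 0.0556]
tcp_rot: [180.0, 0.0, 115.4]
wrist_force: [-1.0, 1.2, 5.4]
gripper_width: 0.0124
grip_force: 60.9
```

Floor contact at 0.0556, as expected. Release and withdraw straight up.

Request:
jog_arm(
  steps=[
    {"offset": [0,0,-0.4],"roll": 0,"hand": 0.6},
    {"offset": [0,0,0],"roll": 0,"hand": 0.4},
    {"offset": [0,0,0],"roll": 0,"hand": 0.2},
    {"offset": [0,0,0],"roll": 0,"hand": 0},
    {"offset": [0,0,0],"roll": 0,"hand": 0},
    {"offset": [0,0,0],"roll": 0,"hand": 0},
    {"offset": [0,0,0],"roll": 0,"hand": 0},
  ],
)

```text
t: 24.93
tcp_pos: [0.5277, 0.2025, 0.0554]
tcp_rot: [-180.0, -0.0, 115.4]
wrist_force: [-0.2, -0.8, 1.1]
gripper_width: 0.0428
grip_force: 0.0
```

Request:
jog_arm(
  steps=[
    {"offset": [0,0,-5],"roll": 0,"hand": 0},
    {"offset": [0,0,-10],"roll": 0,"hand": 0},
    {"offset": [0,0,-15],"roll": 0,"hand": 0},
    {"offset": [0,0,-20],"roll": 0,"hand": 0},
    {"offset": [0,0,-25],"roll": 0,"hand": 0},
    {"offset": [0,0,-25],"roll": 0,"hand": 0},
    {"offset": [0,0,-20],"roll": 0,"hand": 0},
    {"offset": [0,0,-10],"roll": 0,"hand": 0},
    {"offset": [0,0,0],"roll": 0,"hand": 0},
    {"offset": [0,0,0],"roll": 0,"hand": 0},
  ],
)

```text
t: 25.77
tcp_pos: [0.528, 0.2026, 0.1861]
tcp_rot: [179.9, 0.0, 115.4]
wrist_force: [-0.3, -0.1, -0.3]
gripper_width: 0.0424
grip_force: 0.0
```

```bash
python3 - <<'E'
from fit import *
st=arm.state();print(st["tcp_pos"],st["wrist_force"],st["gripper_width"])
s=cap("scene");P=cloud(s);Z=P[...,2];h=cv2.cvtColor(s["img"],cv2.COLOR_RGB2HSV)
b=big(box(350,190,405,245)&(h[...,0]>105)&(h[...,0]<130)&(h[...,1]>110))
q=P[b];print(b.sum(),"z pct",np.percentile(q[:,2],[2,25,50,75,90,98]).round(4))
k=b&(Z>.09)&(Z<.12);print("handle",P[k].mean(0).round(4))
cv2.imwrite("pics/end.png",cv2.resize(s["img"][140:260,330:430],(500,600),interpolation=2)[...,::-1])
E
```

```text
[0.52798028 0.20259952 0.18609221] [-0.28263196 -0.14062226 -0.31032704] 0.04241241342086033
648 z pct [0.0076 0.0735 0.0757 0.0945 0.1052 0.1072]
handle [0.5351 0.2025 0.1009]
```

View pics/end.png

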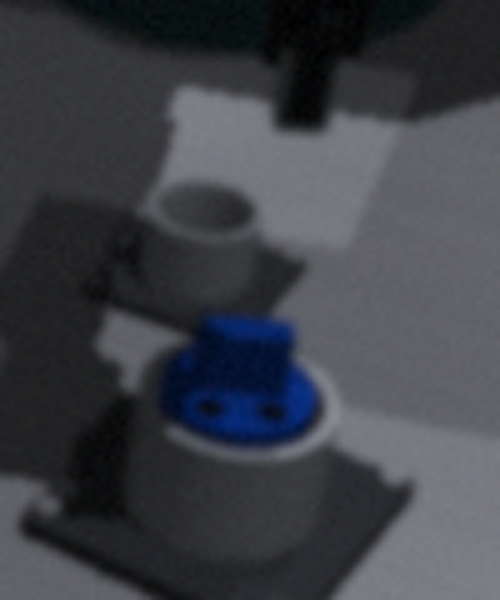

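The adapter stands upright in the bucket. Its drum top is at z ≈ 0.0755 (home is 0.075) and its handle top at 0.107, so it is seated. The hand is clear above it at crop (300,100).

```bash
python3 -c "
from station import workorder
print(workorder.close_job())"
```

```text
the job is handed in; nothing more can be done
None
```

The adapter is seated on the bucket floor with its groove on the rib (found at about −65° world yaw), pressed with under 15 N and released, and the job is handed in; the first grasp closed on air because the finger tips sit about 29 mm higher than the reported TCP.

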